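# Press the brass mast socket into the table easel's foot

## Task

The small table easel needs its mast socket: take the brass socket out of the drilled rack and press its spigot into the bore of the wooden easel foot until the shoulder sits fully home, flush on the wood all round, then let go. The fit is tight and the foot stands on a soft rubber pad, so push steadily and feel for the shoulder bottoming, but never lean on it with more than about 25 N. Leave the black stopper, the cup and the paint jar where they are.

Things in the scene. Friction and masses are not known exactly. Their poses are not given: they have to be found in the camera images.
- socket_center (a point): Loose brass mast socket, 0.1 to 0.2 kg, upright in one of the rack's two holes. Point on its axis, 36.5 mm above its lower end and below its top; z up along the axis. From below: spigot 30 mm long, 24 mm in diameter (lowest 20 mm taper to 18 mm); round shoulder 46 mm in diameter, 5 mm thick; plain neck 32 mm in diameter, 38 mm tall, hollow. Grasp the neck.
- socket_shoulder (a point): Point on the brass socket's axis in the plane of its shoulder's underside, 6.5 mm below socket_center; z up along the axis. When the socket is home this point coincides with bore_mouth.
- bore_mouth (a point): Centre of the bore's mouth in the flat top of the brown easel block; z up. Blind bore 26 mm in diameter, 36 mm deep. From 6 mm down, four sprung black rubber grips stand 2 mm into it: the spigot slides in only under a steady push of some 6 to 17 N (different each time), then stays at the depth reached. The point sinks with the block under a push.
- easel_foot: Dark wooden cross of two runners, each 200 x 30 x 10 mm, fixed to the table; origin under its centre, z up. Above it, on a soft rubber pad, stands the brown block, 110 x 110 x 44 mm, its top 64 mm above the table. Under a push the block sinks straight down, up to 12 mm, and comes back when relieved. Once the shoulder has landed, the push rises steadily as the pad gives.
- stopper_center (a point): Black plastic stopper in the rack's other hole, same shape and size as the brass socket but not hollow, 110 mm from it; point on its axis, half-way up. Not to be used. Which hole holds which part changes.
- rack: Fixed light wooden rack, 85 x 200 x 36 mm, with two through holes 29 mm in diameter, 55 mm to either side of its middle; shoulders rest on its top face. Origin at the centre of its underside, y along the row of holes, z up.
- cup: Loose terracotta-coloured cup, 72 mm across the rim, 100 mm tall, origin at the centre of its underside. A bystander.
- paint_jar: Loose red paint jar with a white cap, 54 mm across, 70 mm tall, origin at the centre of its underside. A bystander.

How it is judged:
On the way, in this order (a step that is already met when the one before it is completed fails the run):
1. the brass socket is lifted out of the rack (z of socket_shoulder in the frame of rack above 0.075 m), for 0.1 s.
2. the socket is pressed in until its shoulder is home on the easel block, upright (z of socket_shoulder in the frame of bore_mouth between -0.003 and 0.0015 m and horizontal distance between socket_shoulder and bore_mouth below 0.003 m and angle between the z axis of socket_shoulder and the z axis of bore_mouth, either way round below 0.05 rad and angle between socket_shoulder's own z axis and vertical below 0.1 rad), for 0.2 s.
At the end, for the whole second after the job is handed in: The brass socket is released and stays in the bore: its shoulder's underside is no more than 1.5 mm above the top face of the block, within 3 mm of the bore's axis, and its axis within 0.05 rad of the bore's; the stopper is within 20 mm, and the cup and jar within 30 mm, of where they began (all of step 2 and distance of stopper_center from where it was at the start of the episode below 0.02 m and distance of each of cup, paint_jar from where it was at the start of the episode below 0.03 m); the robot touches nothing.
It fails at once if the easel block is pushed so hard that it sinks more than 8.7 mm into its pad (about 27 N) (z of bore_mouth in the frame of easel_foot below 0.0553 m).
It fails at once if the black stopper is taken or shifted by more than 30 mm (distance of stopper_center from where it was at the start of the episode above 0.03 m).
It fails at once if the cup or the paint jar is shifted by more than 40 mm (distance of any of cup, paint_jar from where it was at the start of the episode above 0.04 m).
It also fails if it takes over 45 s, if anything falls off the work surface, if the arm or the gripper's body presses on something with over 40 N, if the wrist force passes 120 N, or if a joint passes its speed limit or range.

## Robot

A 7-joint arm with a two-finger parallel gripper is mounted at the origin on the work surface. World frame = base frame: x ahead of the robot, y to its left, z up, the work surface at z = 0. Lengths are in m, angles in rad, forces in N, time in s.
With the tool pointing down it reaches from about 0.4 to 0.875 m from the base axis. Payload 6.5 kg.
Tool frame: the origin (TCP) lies on the centre line of the jaws, within the pads' length; the fingertips stand 22 mm ahead of it and the grasp point (between the pads) lies 3 mm ahead of it; z points along the fingers, x is the direction in which the jaws open and shut, and the axes are right-handed (so a half turn about z gives the same grasp; the last joint's range is limited). The gripper opens to 85 mm and grips with 20 to 120 N. Pads are 22 mm wide; open, the fingers measure 114 mm over their backs; the gripper's body (76 mm by 85 mm) begins 54 mm behind the grasp point. The pads swing forward as they close: fully open they stand 13 mm farther back than shut.
Start: joints at [-1.264, 0.536, -0.004, 1.538, 0.003, 1.067, -0.071], TCP at [0.237, 0.605, 0.253] pointing down, gripper open.
Joint ranges: [-2.7, 2.7], [-0.37, 2.16], [-1.27, 1.26], [0.24, 2.4], [-1.31, 4.45], [0.19, 1.91], [-2.76, 2.76]. Speed limits (rad/s): [2.39, 2.39, 3.14, 3.14, 3.14, 3.14, 3.14].

## Interface

Orientations are given as a unit quaternion [w, x, y, z].
In Python, from plant import env gives the robot as it stands.
- The arm moves only by the tool jog_arm, never from a script. Its argument "steps" is a list of rows, each a list of 3 entries, a list of its own where there are three numbers: the shift along the tool's x, y, z scaled (see below), then the turn, a rotation vector about the tool's x, y, z scaled (see below), then the gripper's target within -1 to 1 (shut at 1, half-way at 0, fully open at -1). A call has 1 to 8 rows; each row shifts and turns the commanded pose from where the row before left it, along the tool's axes as they then stand; what a row does not reach is not made up. The controller multiplies each number of a shift by 30 cm and each number of a turn by pi/4 rad. A row lasts 1/12 s, in which the tool goes at most 41.7 mm and 7.16 degrees, less where a joint would pass 70% of its speed; a pose out of reach is approached as far as the arm can. A call with a number of a shift or a turn outside -1 to 1 is refused whole. A call with a gripper value outside its range is refused whole. The fingers move at their own pace and stop on an object; "squeeze" is the grip in N (left out, the last holds). Time passes only in rows, so rows that do not move let the fingers close. It gives the time, the measured TCP pose, the force and the opening at its end, in the units of the state.
- env.read_state(): the state, without advancing time (a new reading comes with each control period).
- env.read_camera(name): name is "scene" or "side" or "wrist"; returns the picture (384x512x3 uint8, red, green, blue); there is no depth.
- env.camera_params(name): a dict with "fx", "fy", "cx", "cy" (pixels), "position" and "attitude" of the camera in the world; the wrist camera has in their place "mount" (4x4, takes a point from camera to tool coordinates, whose origin is the TCP and whose axes are the tool frame's). Camera axes: x right, y down, z forward; pixel columns grow to the right and rows downward; lengths in m; the calibration is good to about 2 mm. A picture is of the moment at which its call begins: read the wrist's pose just before it. camera_params takes no time and is no camera call.
- env.hand_in(): hands the job in, once; it reports no verdict.
The state is a dict: "clock": time; "joint_pos": joint angles; "joint_velocities": joint speeds; "joint_efforts": joint torques, N m; "ee_pos": TCP position; "eef_rot": TCP orientation; "force": force on the tool from outside, world axes, zero at the start; "ft_torque": the same for the moment, N m; "grip_width": opening from 0.0 (shut) to 1.0 (fully open).
Only numpy, scipy, OpenCV 4.12 (cv2) and the standard library are available. Lean on these libraries where they do the work, as an engineer would, in place of code of your own. Each camera call takes 0.05 s, during which the arm holds its last target. There are 200 camera calls.

## Working session

There is one attempt and no reset: what is moved stays moved. The work goes in short steps, Python scripts to look and compute and a tool call to move; the robot and the scene stay as the last step left them, time stands still between calls to the robot, and variables do not carry over. Pictures are saved under pics/ and viewed, about 8 in all and at most 12, crops included, and the job is handed in when it is done.

Besides the shell and the picture viewer there is one more tool, called after "Call:" as name(argument=value, ...) on one line, values as JSON. jog_arm: Moves the arm, as the interface text tells. Shifts and turns lie within -1 to 1; 1 stands for 30 cm of shift or pi/4 rad of turn. Its arguments: {"type":"object","properties":{"steps":{"type":"array","items":{"type":"array"}},"squeeze":{"type":"number"}},"required":["steps"]}

```bash
mkdir -p pics; cat > h.py <<'E'
import numpy as np, cv2
from scipy.spatial.transform import Rotation as R
from plant import env
def rot(q): return R.from_quat([q[1],q[2],q[3],q[0]]).as_matrix()
def cam(n,s=None):
    p=env.camera_params(n)
    K=np.array([[p['fx'],0,p['cx']],[0,p['fy'],p['cy']],[0,0,1]])
    if 'mount' in p:
        s=s or env.read_state(); T=np.eye(4); T[:3,:3]=rot(s['eef_rot']); T[:3,3]=s['ee_pos']; T=T@np.array(p['mount'])
        return K,T[:3,:3],T[:3,3]
    a=np.array(p['attitude']); 
    return K,(a if a.shape==(3,3) else rot(a)),np.array(p['position'])
def onplane(c,uv,z):
    K,A,o=c; d=A@np.linalg.solve(K,[uv[0],uv[1],1.]); return o+d*(z-o[2])/d[2]
def proj(c,P):
    K,A,o=c; q=K@(A.T@(np.array(P)-o)); return q[:2]/q[2]
E
python3 - <<'E'
from h import *
s=env.read_state(); print(s)
ims=[]
for n in ['scene','side','wrist']:
    c=cam(n); im=env.read_camera(n); cv2.imwrite(f'pics/{n}0.png',im[:,:,::-1]); ims.append(im); print(n,env.camera_params(n))
E
```

```text
{'clock': 0.0, 'joint_pos': array([-1.26424673,  0.53716709, -0.00446443,  1.53885438,  0.00259355,
        1.06731344, -0.07124216]), 'joint_velocities': array([ 0.00170539, -0.00033312,  0.00032392, -0.00027781,  0.00014782,
        0.00052548,  0.00141704]), 'joint_efforts': array([-3.01323935e-04, -5.83423376e+01,  1.04853585e+00, -2.59110385e+01,
        1.22581833e-02,  9.45778942e-03,  1.04705313e-05]), 'ee_pos': array([0.23649852, 0.60481505, 0.25241953]), 'eef_rot': array([ 5.33497427e-04,  8.25872601e-01,  5.63856092e-01, -6.85008008e-04]), 'force': array([-0.20379315,  0.49031465, -0.00691862]), 'ft_torque': array([ 0.05118417,  0.03066242, -0.02099363]), 'grip_width': 1.0016953515539357}
scene {'fx': 424.7747971546302, 'fy': 424.7747971546302, 'cx': 257.87227549868413, 'cy': 186.744892344724, 'position': array([0.8451465 , 0.55665854, 0.83945796]), 'attitude': array([-0.06796567,  0.2048675 ,  0.92095709, -0.3244195 ])}
side {'fx': 431.7591474555346, 'fy': 431.7591474555346, 'cx': 260.38514856539217, 'cy': 193.75897150567803, 'position': array([ 0.00439065, -0.69531648,  0.62583951]), 'attitude': array([-0.44825188,  0.8249887 , -0.29704579,  0.17386116])}
wrist {'fx': 277.6157647770432, 'fy': 277.6157647770432, 'cx': 253.22976029946338, 'cy': 184.81396979753129, 'mount': array([[ 9.99998412e-01,  1.64156178e-03,  6.93153762e-04,
         2.07675793e-04],
       [-1.77444929e-03,  9.52931793e-01,  3.03179565e-01,
        -7.77094605e-02],
       [-1.62840270e-04, -3.03180314e-01,  9.52933193e-01,
        -1.21209638e-01],
       [ 0.00000000e+00,  0.00000000e+00,  0.00000000e+00,
         1.00000000e+00]])}
```

View pics/scene0.png

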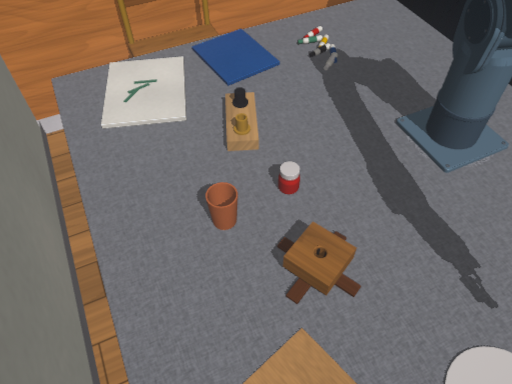

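View pics/side0.png

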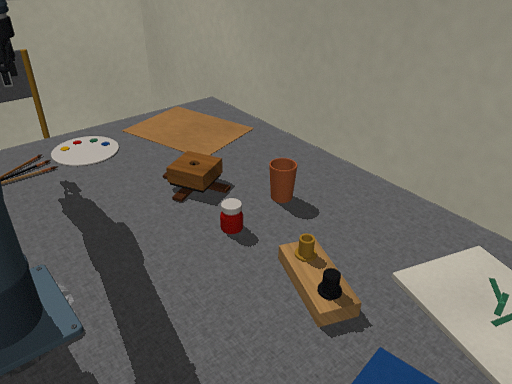

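The scene view shows the brass socket at about (242,123), the stopper at (240,97), the bore at (321,253), the cup at (222,205) and the jar at (290,178). The side view agrees: socket (306,246), bore (194,163). Next I measure.

```bash
python3 - <<'E'
from h import *
C={n:cam(n) for n in('scene','side')}
I={n:cv2.imread(f'pics/{n}0.png') for n in C}
# rough points by ray casting
for n,d in {'scene':dict(sock_top=(242,116,.079),stop_top=(239,91,.079),bore=(321,253,.064),cup=(226,224,0),jar=(290,189,0)),
          'side':dict(sock_top=(307,237,.079),stop_top=(331,272,.079),bore=(194,163,.064),cup=(283,199,0),jar=(232,231,0))}.items():
    for k,(u,v,z) in d.items(): print(n,k,onplane(C[n],(u,v),z).round(4))
# brass mask
for n,(x0,y0,x1,y1) in dict(scene=(225,105,260,140),side=(290,230,322,264)).items():
    h=cv2.cvtColor(I[n],cv2.COLOR_BGR2HSV)
    print(n, h[(y0+y1)//2,x0:x1:3].tolist())
# bore mask: dark pixels on block top
for n,(x0,y0,x1,y1) in dict(scene=(308,243,334,264),side=(184,157,204,169)).items():
    g=cv2.cvtColor(I[n],cv2.COLOR_BGR2GRAY)[y0:y1,x0:x1]
    print(n); print(g[:, ::1].tolist() if n=='side' else '')
    m=(g<45).astype(np.uint8); M=cv2.moments(m,True); print(M['m00'], M['m10']/max(M['m00'],1)+x0,M['m01']/max(M['m00'],1)+y0)
a=cv2.resize(I['scene'][80:160,200:280],None,fx=5,fy=5,interpolation=2);b=cv2.resize(I['scene'][215:295,280:360],None,fx=5,fy=5,interpolation=2)
cv2.imwrite('pics/crop1.png',np.hstack([a,b]))
E
```

```text
scene sock_top [ 0.5304 -0.2343  0.079 ]
scene stop_top [ 0.4965 -0.3329  0.079 ]
scene bore [0.5444 0.2064 0.064 ]
scene cup [0.6834 0.014  0.    ]
scene jar [ 0.4973 -0.0151  0.    ]
side sock_top [ 0.5355 -0.2328  0.079 ]
side stop_top [ 0.4958 -0.3338  0.079 ]
side bore [0.5415 0.1994 0.064 ]
side cup [ 0.6786 -0.0117  0.    ]
side jar [ 0.4895 -0.0381  0.    ]
scene [[130, 10, 76], [16, 117, 163], [16, 112, 132], [15, 107, 107], [19, 144, 106], [19, 163, 138], [19, 165, 150], [19, 160, 132], [16, 118, 177], [16, 119, 173], [16, 120, 179], [125, 13, 121]]
side [[17, 135, 144], [17, 134, 166], [16, 133, 159], [20, 187, 86], [20, 190, 90], [19, 187, 97], [19, 191, 96], [19, 201, 90], [17, 139, 136], [17, 136, 152], [16, 142, 145]]
scene

15.0 320.8666666666667 253.0
side
[[89, 93, 91, 89, 94, 91, 93, 91, 91, 90, 86, 86, 86, 86, 84, 86, 84, 87, 86, 87], [89, 90, 91, 89, 94, 94, 93, 92, 93, 92, 91, 94, 89, 88, 86, 88, 86, 85, 84, 84], [87, 89, 85, 88, 88, 88, 90, 93, 95, 94, 95, 97, 95, 95, 90, 90, 88, 89, 88, 85], [91, 88, 89, 90, 86, 90, 90, 80, 79, 78, 74, 79, 84, 89, 94, 95, 96, 93, 93, 91], [86, 83, 87, 86, 88, 90, 76, 59, 59, 60, 59, 59, 66, 67, 84, 91, 92, 91, 95, 95], [84, 82, 87, 87, 86, 64, 47, 46, 51, 36, 51, 58, 57, 54, 57, 77, 92, 86, 88, 90], [84, 83, 84, 82, 84, 61, 30, 44, 40, 17, 23, 47, 57, 51, 44, 52, 88, 86, 88, 86], [81, 82, 81, 83, 85, 75, 50, 38, 24, 0, 4, 37, 56, 49, 61, 80, 85, 84, 88, 83], [86, 85, 83, 81, 82, 87, 76, 80, 66, 59, 60, 77, 81, 81, 83, 86, 81, 83, 84, 85], [81, 80, 85, 83, 86, 84, 86, 83, 85, 80, 81, 85, 84, 82, 83, 82, 84, 84, 81, 82], [77, 79, 76, 80, 79, 78, 79, 81, 82, 86, 82, 82, 83, 80, 80, 83, 80, 82, 84, 82], [84, 84, 82, 77, 78, 77, 79, 77, 76, 77, 78, 75, 79, 78, 77, 82, 81, 77, 82, 77]]
12.0 193.0 163.33333333333334
```

View pics/crop1.png

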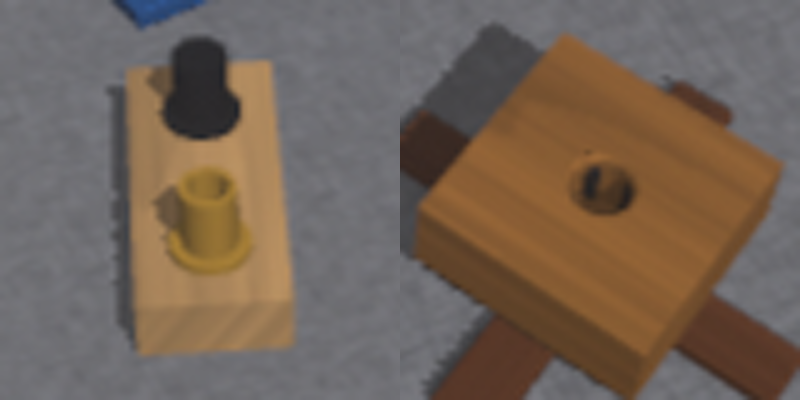

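Two views give consistent estimates: socket at (0.533,-0.2335), stopper 106 mm away against the stated 110 mm, and bore at (0.543,0.203). I'll fly over the bore first and turn the jaws across the rack row, which is yaw about -20°.

Call:
jog_arm(steps=[[[-0.0625,0.103,0],[0,0,0],-1],[[-0.0625,0.103,0],[0,0,0],-1],[[-0.0625,0.103,0],[0,0,0],-1],[[-0.0625,0.103,0],[0,0,0],-1],[[-0.0625,0.103,0],[0,0,0],-1],[[-0.0625,0.103,0],[0,0,0],-1],[[-0.0625,0.103,0],[0,0,0],-1]])

```text
clock: 0.73
ee_pos: [0.3911, 0.4027, 0.2532]
eef_rot: [0.0, 0.826, 0.564, -0.0]
force: [0.4, -0.3, 0.4]
grip_width: 1.003
```

Call:
jog_arm(steps=[[[-0.0625,0.103,0],[0,0,0],-1],[[-0.0625,0.103,0],[0,0,0],-1],[[-0.0625,0.103,0],[0,0,0],-1],[[-0.0625,0.103,0],[0,0,0],-1],[[-0.0625,0.103,0],[0,0,0],-1],[[-0.0625,0.103,0],[0,0,0],-1],[[-0.0625,0.103,0],[0,0,0],-1]])

```text
clock: 1.32
ee_pos: [0.5447, 0.2017, 0.2532]
eef_rot: [-0.0, 0.826, 0.564, -0.0]
force: [0.3, -0.6, 0.4]
grip_width: 1.002
```

Call:
jog_arm(steps=[[[0,0,0],[0,0,0.152],-1],[[0,0,0],[0,0,0.152],-1],[[0,0,0],[0,0,0.152],-1],[[0,0,0],[0,0,0.152],-1],[[0,0,0],[0,0,0.152],-1],[[0,0,0],[0,0,0.152],-1],[[0,0,0],[0,0,0.152],-1]])

```text
clock: 1.9
ee_pos: [0.5438, 0.2033, 0.2531]
eef_rot: [0.0, 0.984, 0.177, -0.0]
force: [-0.5, -0.8, -0.4]
grip_width: 1.007
```

Call:
jog_arm(steps=[[[0,0,0],[0,0,0.152],-1],[[0,0,0],[0,0,0.152],-1],[[0,0,0],[0,0,0.152],-1],[[0,0,0],[0,0,0.152],-1],[[0,0,0],[0,0,0.152],-1],[[0,0,0],[0,0,0.152],-1],[[0,0,0],[0,0,0],-1],[[0,0,0],[0,0,0],-1]])

```text
clock: 2.57
ee_pos: [0.5438, 0.2034, 0.2531]
eef_rot: [0.0, 0.985, -0.174, -0.0]
force: [-0.2, 0.5, 0.0]
grip_width: 0.999
```

```bash
python3 - <<'E'
from h import *
s=env.read_state(); print(s['clock'],s['ee_pos'],rot(s['eef_rot']).round(4).tolist(),s['joint_pos'].round(2))
c=cam('wrist',s); im=env.read_camera('wrist'); cv2.imwrite('pics/w1.png',im[:,:,::-1])
print(proj(c,[.543,.203,.064]))
E
```

```text
2.5667 [0.54382013 0.20344821 0.25308174] [[0.9393, -0.343, -0.0003], [-0.343, -0.9393, -0.0004], [-0.0001, 0.0005, -1.0]] [-0.79  0.45  0.47  1.75 -0.24  1.   -0.58]
[252.68205091 168.05122817]
```

View pics/w1.png

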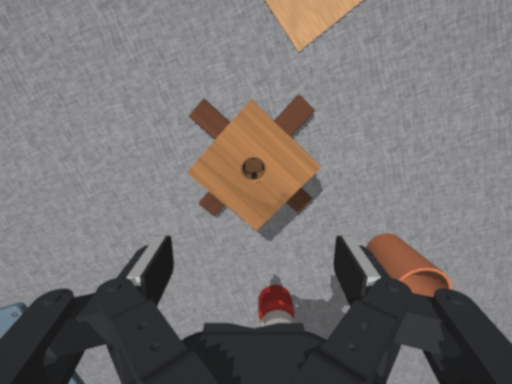

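The wrist view shows the bore at (254,168), where the estimate predicted it (253,168). I'll refine its position and fly over to the socket.

```bash
cat >> h.py <<'E'
def blobs(mask,minA=40):
    cs,_=cv2.findContours(mask.astype(np.uint8),cv2.RETR_EXTERNAL,cv2.CHAIN_APPROX_NONE)
    return [x for x in cs if cv2.contourArea(x)>=minA]
def circle_on(c,cnt,z):
    P=np.array([onplane(c,p[0],z)[:2] for p in cnt]); (x,y),r=cv2.minEnclosingCircle((P*1000).astype(np.float32))
    A=np.c_[2*P,np.ones(len(P))]; q=np.linalg.lstsq(A,(P**2).sum(1),rcond=None)[0]
    return (x/1000,y/1000,2*r), (q[0],q[1],2000*np.sqrt(q[2]+q[0]**2+q[1]**2))
E
python3 - <<'E'
from h import *
s=env.read_state(); c=cam('wrist',s); im=cv2.imread('pics/w1.png')
h=cv2.cvtColor(im,cv2.COLOR_BGR2HSV); v=h[...,2]; print(v[168,236:272].tolist())
roi=np.zeros(v.shape,bool); roi[152:184,238:270]=1
for t in (75,85,95):
    for b in blobs((v<t)&roi): print(t,cv2.contourArea(b),cv2.boundingRect(b),circle_on(c,b,.064))
# block top: brown
m=cv2.inRange(h,(8,110,80),(25,255,255)); m[:80]=0;m[240:]=0;m[:,:170]=0;m[:,335:]=0
bs=blobs(cv2.morphologyEx(m,cv2.MORPH_OPEN,np.ones((5,5))),2000)
for b in bs:
    r=cv2.minAreaRect(b); print(r,onplane(c,r[0],.064),[onplane(c,p,.064).round(4).tolist() for p in cv2.boxPoints(r)])
E
```

```text
[164, 166, 167, 166, 153, 125, 94, 57, 48, 73, 94, 101, 100, 100, 100, 98, 97, 96, 97, 98, 99, 100, 102, 103, 100, 88, 64, 59, 98, 140, 162, 174, 177, 178, 180, 182]
85 59.0 (243, 163, 14, 16) ((0.5393775634765625, 0.20173440551757812, 21.62427520751953), (np.float64(0.5397925535671587), np.float64(0.20210833637726167), np.float64(15.321942279983332)))
95 100.5 (242, 162, 22, 17) ((0.54310693359375, 0.20302325439453126, 24.63578224182129), (np.float64(0.5432090417660529), np.float64(0.20346757063454307), np.float64(19.713916891303906)))
((253.2684326171875, 163.4992218017578), (127.28721618652344, 127.3082504272461), 87.58897399902344) [0.54551295 0.20774801 0.064     ] [[0.5016, 0.2949, 0.064], [0.6312, 0.2536, 0.064], [0.5959, 0.1079, 0.064], [0.4461, 0.1545, 0.064]]
```

Call:
jog_arm(steps=[[[0.0388,0.1151,0],[0,0,0],-1],[[0.0388,0.1151,0],[0,0,0],-1],[[0.0388,0.1151,0],[0,0,0],-1],[[0.0388,0.1151,0],[0,0,0],-1],[[0.0388,0.1151,0],[0,0,0],-1],[[0.0388,0.1151,0],[0,0,0],-1]])

```text
clock: 3.12
ee_pos: [0.5374, -0.0169, 0.2535]
eef_rot: [-0.0, 0.985, -0.174, 0.0]
force: [0.3, 0.3, -0.2]
grip_width: 1.003
```

Call:
jog_arm(steps=[[[0.0388,0.1151,0],[0,0,0],-1],[[0.0388,0.1151,0],[0,0,0],-1],[[0.0388,0.1151,0],[0,0,0],-1],[[0.0388,0.1151,0],[0,0,0],-1],[[0.0388,0.1151,0],[0,0,0],-1],[[0.0388,0.1151,0],[0,0,0],-1],[[0,0,0],[0,0,0],-1],[[0,0,0],[0,0,0],-1]])

```text
clock: 3.78
ee_pos: [0.5305, -0.2367, 0.2534]
eef_rot: [0.001, 0.984, -0.177, 0.0]
force: [-0.1, 0.6, -0.8]
grip_width: 1.001
```

```bash
python3 - <<'E'
from h import *
s=env.read_state(); print(s['clock'],s['ee_pos'],rot(s['eef_rot']).round(4).tolist(),s['joint_pos'].round(2))
c=cam('wrist',s); im=env.read_camera('wrist')[:,:,::-1]; cv2.imwrite('pics/w2.png',im)
print(proj(c,[.533,-.2335,.079]))
h=cv2.cvtColor(im,cv2.COLOR_BGR2HSV)
m=cv2.inRange(h,(18,140,40),(28,255,255)); m[:90]=0;m[250:]=0
for b in blobs(m,60): print(cv2.boundingRect(b),cv2.contourArea(b), circle_on(c,b,.041))
E
```

```text
3.7833 [ 0.53049052 -0.23666609  0.25336724] [[0.9371, -0.3489, -0.0001], [-0.3489, -0.9371, -0.001], [0.0003, 0.001, -1.0]] [-0.08  0.46  0.57  1.75 -0.29  1.01  0.24]
[254.30243011 167.24632801]
(237, 143, 35, 39) 996.5 ((0.5311057739257813, -0.23620742797851563, 48.595420837402344), (np.float64(0.5317858189693963), np.float64(-0.23574500934564846), np.float64(44.40550317450818)))
```

View pics/w2.png

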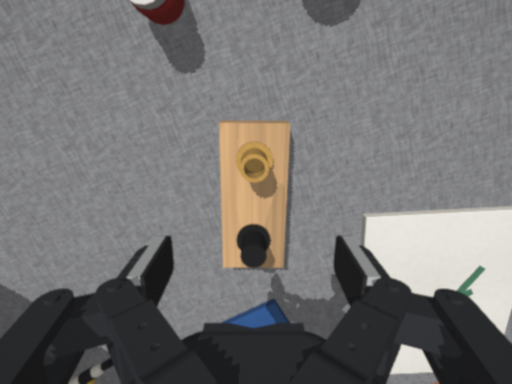

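The wrist view shows the socket's shoulder centred near (254,161), its rim near (255,168), the stopper at (254,245), and jaws that will close across the row. I'll refine from the edges.

```bash
python3 - <<'E'
from h import *
s=env.read_state(); c=cam('wrist',s); im=cv2.imread('pics/w2.png')
T=rot(s['eef_rot'])
h=cv2.cvtColor(im,cv2.COLOR_BGR2HSV)
m=cv2.inRange(h,(18,140,40),(28,255,255)); m[:90]=0;m[250:]=0
m=cv2.morphologyEx(m,cv2.MORPH_CLOSE,np.ones((5,5)))
rows=[(r,np.where(m[r])[0].min(),np.where(m[r])[0].max()) for r in range(140,186) if m[r].any()]; print(rows[::3],rows[-1])
b=max(blobs(m),key=cv2.contourArea)
up=b[b[:,0,1]<162]; lo=b[b[:,0,1]>172]
for n,q,z in(('shoulder',up,.041),('rim',lo,.079)): print(n,circle_on(c,q,z)[1], 'want',46 if n=='shoulder' else 32)
v=h[...,2]
# rack rectangle (top z=.036)
r=cv2.inRange(h,(8,60,90),(28,255,255)); r[:100]=0; r[290:]=0; r[:,:205]=0;r[:,305:]=0
R_=cv2.minAreaRect(max(blobs(cv2.morphologyEx(r,cv2.MORPH_CLOSE,np.ones((25,25)))),key=cv2.contourArea)); print(R_,onplane(c,R_[0],.036))
# stopper dark
k=(v<50); k[:220]=0;k[272:]=0;k[:,:225]=0;k[:,285:]=0
kb=max(blobs(k),key=cv2.contourArea); print('stopper',cv2.boundingRect(kb),circle_on(c,kb[kb[:,0,1]<240],.041)[1])
E
```

```text
[(143, np.int64(249), np.int64(258)), (146, np.int64(243), np.int64(264)), (149, np.int64(240), np.int64(267)), (152, np.int64(239), np.int64(269)), (155, np.int64(238), np.int64(270)), (158, np.int64(237), np.int64(271)), (161, np.int64(237), np.int64(271)), (164, np.int64(237), np.int64(271)), (167, np.int64(238), np.int64(269)), (170, np.int64(240), np.int64(268)), (173, np.int64(242), np.int64(266)), (176, np.int64(244), np.int64(264)), (179, np.int64(248), np.int64(261))] (181, np.int64(252), np.int64(256))
shoulder (np.float64(0.5332237909876875), np.float64(-0.2306624982821497), np.float64(41.57134379376415)) want 46
rim (np.float64(0.5329979287730929), np.float64(-0.2321321827516498), np.float64(28.014354731804847)) want 32
((254.0, 193.5), (147.0, 70.0), 90.0) [ 0.51778431 -0.27355584  0.036     ]
stopper (238, 226, 31, 41) (np.float64(0.4946846839679825), np.float64(-0.3326552441367485), np.float64(40.13962811091845))
```

Call:
jog_arm(steps=[[[0.003,-0.0165,0.05],[0,0,0],-1],[[0,0,0.09],[0,0,0],-1],[[0,0,0.09],[0,0,0],-1],[[0,0,0.09],[0,0,0],-1],[[0,0,0.09],[0,0,0],-1],[[0,0,0.05],[0,0,0],-1],[[0,0,0],[0,0,0],-1],[[0,0,0],[0,0,0],-1]])

```text
clock: 4.5
ee_pos: [0.5341, -0.2277, 0.115]
eef_rot: [-0.001, 0.985, -0.175, -0.001]
force: [-0.2, 0.5, 0.6]
grip_width: 1.001
```

```bash
python3 - <<'E'
from h import *
s=env.read_state(); print(s['clock'],s['ee_pos'],s['force'],rot(s['eef_rot']).round(4).tolist())
c=cam('wrist',s); im=env.read_camera('wrist')[:,:,::-1]; cv2.imwrite('pics/w3.png',im)
print(proj(c,[.533,-.2322,.079]),proj(c,[.533,-.2322,.041]))
E
```

```text
4.5 [ 0.53410127 -0.22772734  0.11496904] [-0.22625525  0.52981444  0.61075556] [[0.939, -0.3438, -0.0012], [-0.3438, -0.939, 0.0013], [-0.0016, -0.0007, -1.0]]
[254.085206   233.90966971] [254.01160465 210.36902999]
```

View pics/w3.png

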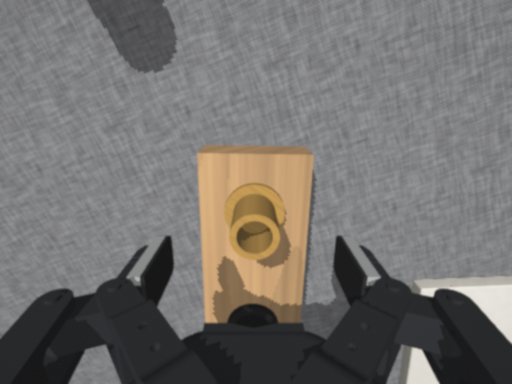

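The close view shows the rim centre at (255,237), about 1.5 mm from the prediction towards -y. I take the axis as (0.533,-0.2336), correct for that, descend 47 mm and grip.

Call:
jog_arm(steps=[[[0.003,0.0195,0],[0,0,0],-1],[[0,0,0.04],[0,0,0],-1],[[0,0,0.04],[0,0,0],-1],[[0,0,0.04],[0,0,0],-1],[[0,0,0.036],[0,0,0],-1],[[0,0,0],[0,0,0],-1],[[0,0,0],[0,0,0],-1]])

```text
clock: 5.13
ee_pos: [0.5321, -0.235, 0.0674]
eef_rot: [-0.0, 0.984, -0.176, -0.001]
force: [-0.1, 0.1, -0.6]
grip_width: 1.001
```

Call:
jog_arm(steps=[[[0,0,0],[0,0,0],1],[[0,0,0],[0,0,0],1],[[0,0,0],[0,0,0],1],[[0,0,0],[0,0,0],1],[[0,0,0],[0,0,0],1],[[0,0,0],[0,0,0],1],[[0,0,0],[0,0,0],1],[[0,0,0],[0,0,0],1]], squeeze=60)

```text
clock: 5.8
ee_pos: [0.5332, -0.2353, 0.0691]
eef_rot: [-0.0, 0.984, -0.176, 0.0]
force: [-1.5, 0.1, 6.4]
grip_width: 0.359
```

Call:
jog_arm(steps=[[[0,0,0],[0,0,0],1],[[0,0,0],[0,0,0],1],[[0,0,0],[0,0,0],1],[[0,0,0],[0,0,0],1]])

```text
clock: 6.13
ee_pos: [0.5332, -0.2353, 0.0691]
eef_rot: [-0.0, 0.984, -0.176, 0.0]
force: [-0.7, 1.0, 6.0]
grip_width: 0.356
```

Gripped: 0.356 × 85 ≈ 30 mm, which matches the neck. Lifting straight up.

Call:
jog_arm(steps=[[[0,0,-0.04],[0,0,0],1],[[0,0,-0.08],[0,0,0],1],[[0,0,-0.09],[0,0,0],1],[[0,0,-0.09],[0,0,0],1],[[0,0,-0.09],[0,0,0],1],[[0,0,-0.09],[0,0,0],1],[[0,0,-0.09],[0,0,0],1],[[0,0,-0.08],[0,0,0],1]])

```text
clock: 6.8
ee_pos: [0.5325, -0.2353, 0.2657]
eef_rot: [0.0, 0.984, -0.176, 0.0]
force: [-0.0, 0.9, -1.0]
grip_width: 0.357
```

Call:
jog_arm(steps=[[[0,0,0],[0,0,0],1],[[0,0,0],[0,0,0],1],[[0,0,0],[0,0,0],1]])

```text
clock: 7.05
ee_pos: [0.5322, -0.2347, 0.2629]
eef_rot: [-0.0, 0.984, -0.176, -0.001]
force: [0.3, 0.9, -2.9]
grip_width: 0.357
```

```bash
python3 - <<'E'
from h import *
s=env.read_state(); print(s['clock'],s['ee_pos'],s['force'],rot(s['eef_rot']).round(4).tolist())
cs=cam('scene'); cd=cam('side'); a=env.read_camera('scene')[:,:,::-1]; b=env.read_camera('side')[:,:,::-1]; w=env.read_camera('wrist')[:,:,::-1]
for n,i in(('sc4',a),('sd4',b),('w4',w)): cv2.imwrite(f'pics/{n}.png',i)
P=s['ee_pos']
out=[]
for c,i in((cs,a),(cd,b)):
    u,v=proj(c,P).astype(int); print(u,v); y0=max(v-30,0);x0=max(u-35,0);k=i[y0:y0+70,x0:x0+70]; out.append(cv2.resize(k,(390,390),interpolation=2))
cv2.imwrite('pics/crop4.png',np.hstack(out))
E
```

```text
7.05 [ 0.53218021 -0.23473649  0.2628733 ] [ 0.27029073  0.94869251 -2.94058171] [[0.9381, -0.3465, -0.0012], [-0.3465, -0.9381, 0.0008], [-0.0014, -0.0003, -1.0]]
238 56
314 157
```

View pics/crop4.png

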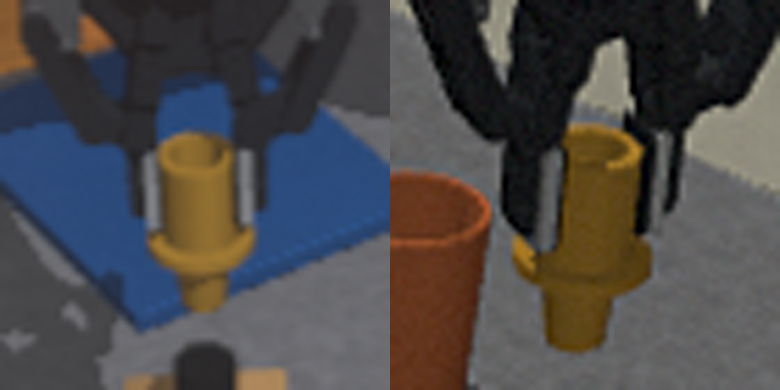

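The socket hangs upright in the jaws in both views, with fingers on the neck and tips just above the shoulder. Now I measure its offset in the tool frame.

```bash
python3 - <<'E'
from h import *
p=env.camera_params('wrist'); M=np.array(p['mount']); c=(np.array([[p['fx'],0,p['cx']],[0,p['fy'],p['cy']],[0,0,1]]),M[:3,:3],M[:3,3])
im=cv2.imread('pics/w4.png'); h=cv2.cvtColor(im,cv2.COLOR_BGR2HSV)
m=cv2.inRange(h,(18,140,40),(28,255,255)); m=cv2.morphologyEx(m,cv2.MORPH_CLOSE,np.ones((5,5)))
b=max(blobs(m),key=cv2.contourArea); x,y,w,hh=cv2.boundingRect(b); print(x,y,w,hh)
for r in range(y,y+hh,6): q=np.where(m[r,x:x+w])[0]; print(r,q.min()+x,q.max()+x,end=' | ')
# spigot lower end front? predicted outlines for offset 0,0
print()
for n,P in dict(rim_c=(0,0,-.0099),rim_near=(0,.016,-.0099),sh_c=(0,0,.0281),sh_far=(0,-.023,.0281),shu_far=(0,-.023,.0331),sp_tip=(0,0,.0631),sp_far=(0,-.009,.0631),shl=(-.023,0,.0281),shr=(.023,0,.0281)).items(): print(n,proj(c,P).round(1))
cv2.imwrite('pics/crop5.png',cv2.resize(im[150:310,160:350],(760,640)[:1]+(640,) if 0 else (712,600),interpolation=2))
E
```

```text
218 195 71 103
195 253 255 | 201 232 274 | 207 225 281 | 213 221 285 | 219 219 287 | 225 227 280 | 231 229 273 | 237 227 275 | 243 226 274 | 249 225 279 | 255 223 283 | 261 222 286 | 267 223 286 | 273 224 285 | 279 222 285 | 285 229 280 | 291 238 273 | 297 251 259 | 
rim_c [253.2 271.3]
rim_near [253.2 299.7]
sh_c [253.2 233.2]
sh_far [253.3 197. ]
shu_far [253.3 194.1]
sp_tip [253.2 210.3]
sp_far [253.2 198.5]
shl [214.7 233.1]
shr [291.7 233.2]
```

View pics/crop5.png

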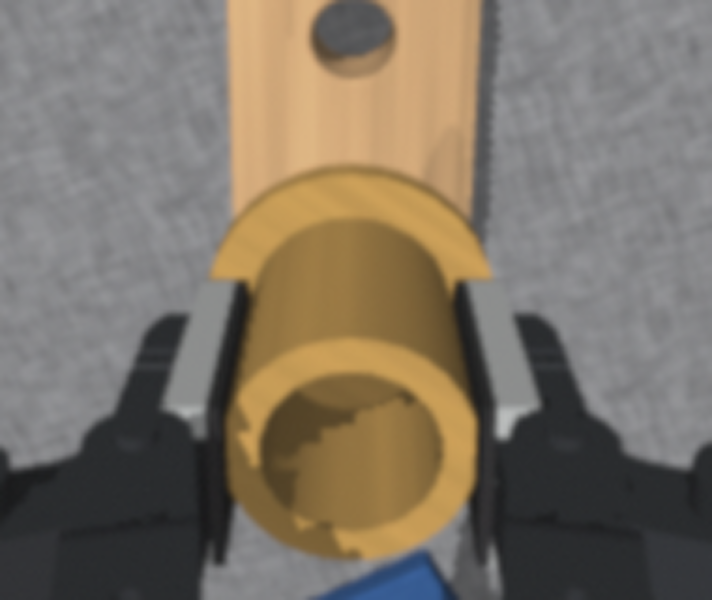

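The rim spans columns 222–286 with its near edge at row 298, so the socket sits about (+0.3,-0.8) mm off the TCP and upright. I carry it to the bore.

Call:
jog_arm(steps=[[[-0.03,-0.08,0],[0,0,0],1],[[-0.04,-0.117,0],[0,0,0],1],[[-0.04,-0.117,0],[0,0,0],1],[[-0.04,-0.117,0],[0,0,0],1],[[-0.04,-0.117,0],[0,0,0],1],[[-0.04,-0.117,0],[0,0,0],1],[[-0.04,-0.117,0],[0,0,0],1]])

```text
clock: 7.78
ee_pos: [0.5374, 0.0146, 0.2627]
eef_rot: [0.0, 0.984, -0.176, -0.001]
force: [1.2, -0.2, -2.2]
grip_width: 0.354
```

Call:
jog_arm(steps=[[[-0.04,-0.117,0],[0,0,0],1],[[-0.04,-0.117,0],[0,0,0],1],[[-0.04,-0.117,0],[0,0,0],1],[[-0.04,-0.117,0],[0,0,0],1],[[-0.04,-0.117,0],[0,0,0],1],[[-0.042,-0.132,0],[0,0,0],1],[[0,0,0],[0,0,0],1],[[0,0,0],[0,0,0],1]])

```text
clock: 8.45
ee_pos: [0.5434, 0.2432, 0.262]
eef_rot: [0.0, 0.985, -0.173, -0.001]
force: [0.5, -0.8, -1.5]
grip_width: 0.359
```

Call:
jog_arm(steps=[[[0,0,0],[0,0,0],1],[[0,0,0],[0,0,0],1],[[0,0,0],[0,0,0],1]])

```text
clock: 8.7
ee_pos: [0.5448, 0.2381, 0.2633]
eef_rot: [0.0, 0.984, -0.177, -0.0]
force: [-0.2, 0.5, -1.4]
grip_width: 0.353
```

```bash
cat > m.py <<'E'
from h import *
s=env.read_state(); print(s['clock'],s['ee_pos'],s['force'],rot(s['eef_rot']).round(4).tolist())
c=cam('wrist',s); im=env.read_camera('wrist')[:,:,::-1]; cv2.imwrite('pics/w6.png',im)
v=cv2.GaussianBlur(im,(3,3),0).max(2)
u0=proj(c,[.543,.203,.064]); print(u0)
x,y=u0.astype(int)
for t in (105,115,125):
    k=(v<t); k[:y-20]=0;k[y+20:]=0;k[:,:x-20]=0;k[:,x+20:]=0
    k=cv2.morphologyEx(k.astype(np.uint8),cv2.MORPH_CLOSE,np.ones((5,5)))
    for b in blobs(k,100): print(t,cv2.boundingRect(b),circle_on(c,cv2.convexHull(b),.064))
E
python3 m.py
```

```text
8.7 [0.54479403 0.23807295 0.26332971] [-0.16378353  0.49615178 -1.40422424] [[0.9372, -0.3489, -0.0003], [-0.3489, -0.9372, -0.0008], [-0.0, 0.0008, -1.0]]
[261.7955679  192.01972282]
105 (252, 184, 21, 11) ((0.5436853637695312, 0.20413211059570313, 24.56649398803711), (np.float64(0.5439139639334856), np.float64(0.20463133957602586), np.float64(20.652589164922205)))
115 (252, 183, 21, 12) ((0.5437041015625, 0.2041371765136719, 24.994007110595703), (np.float64(0.5438610286442188), np.float64(0.2038960893245671), np.float64(22.169752335793675)))
125 (251, 183, 22, 13) ((0.5432875366210937, 0.20400906372070313, 26.21609878540039), (np.float64(0.5430785484954594), np.float64(0.20339099682140033), np.float64(24.210065715022846)))
```

I overshot along y. The bore refits to (0.5432,0.2036), diameter about 25 mm against the stated 26. I correct and descend to just above it.

Call:
jog_arm(steps=[[[0.034,0.112,0],[0,0,0],1],[[0,0,0.06],[0,0,0],1],[[0,0,0.08],[0,0,0],1],[[0,0,0.08],[0,0,0],1],[[0,0,0.08],[0,0,0],1],[[0,0,0.06],[0,0,0],1],[[0,0,0.04],[0,0,0],1],[[0,0,0],[0,0,0],1]])

```text
clock: 9.42
ee_pos: [0.5411, 0.2036, 0.1413]
eef_rot: [0.001, 0.984, -0.177, -0.002]
force: [-0.3, 0.3, -1.9]
grip_width: 0.352
```

Call:
jog_arm(steps=[[[0,0,0],[0,0,0],1],[[0,0,0],[0,0,0],1],[[0,0,0],[0,0,0],1]])

```text
clock: 9.67
ee_pos: [0.5436, 0.205, 0.1449]
eef_rot: [-0.001, 0.984, -0.176, 0.001]
force: [-0.2, -0.0, -1.5]
grip_width: 0.356
```

```bash
python3 - <<'E'
from h import *
s=env.read_state(); P=s['ee_pos']; print(s['clock'],P,s['force'],rot(s['eef_rot']).round(4).tolist())
out=[]
for n in('scene','side'):
    c=cam(n); i=env.read_camera(n)[:,:,::-1]; cv2.imwrite(f'pics/{n}7.png',i)
    u,v=proj(c,[.543,.203,.085]).astype(int); out.append(cv2.resize(i[v-35:v+35,u-35:u+35],(390,390),interpolation=2))
    h=cv2.cvtColor(i,cv2.COLOR_BGR2HSV); m=cv2.inRange(h,(18,150,30),(28,255,255)); m[:v-45]=0;m[v+40:]=0;m[:,:u-30]=0;m[:,u+30:]=0
    b=max(blobs(m,10),key=cv2.contourArea); print(n,cv2.boundingRect(b),'bore',proj(c,[.5432,.2036,.064]),'tip expected',proj(c,P+[.0006,.0006,-.0631]), 'sh',proj(c,P+[.0006,.0006,-.0331]))
cv2.imwrite('pics/crop7.png',np.hstack(out))
E
```

```text
9.6667 [0.54357973 0.20500376 0.1449309 ] [-0.19445753 -0.02555322 -1.51117078] [[0.9379, -0.3468, 0.0024], [-0.3468, -0.9379, 0.0011], [0.0018, -0.0019, -1.0]]
scene (312, 224, 24, 29) bore [320.81795148 251.7212135 ] tip expected [321.83798187 248.26481695] sh [323.49240247 240.54137301]
side (184, 129, 18, 29) bore [193.68014087 162.23894078] tip expected [193.16819819 156.02075181] sh [192.45590656 145.98228491]
```

View pics/crop7.png

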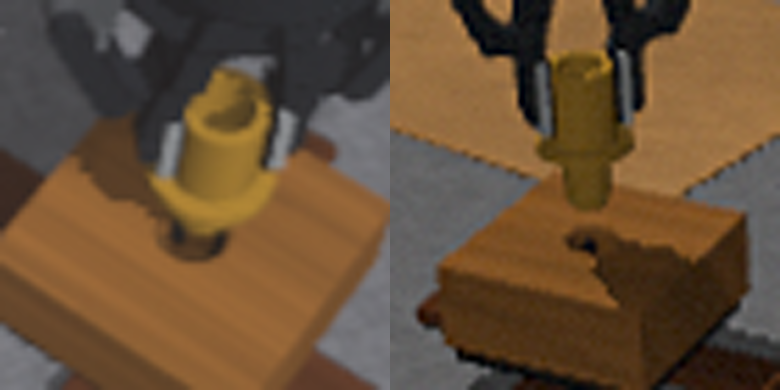

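Side view: the spigot tip is in line with the bore. Scene view: the tip is about 1 px (2 mm) to the right, which agrees with the measured TCP offset. I correct and enter gently.

Call:
jog_arm(steps=[[[-0.001,0.0065,0],[0,0,0],1],[[0,0,0],[0,0,0],1],[[0,0,0],[0,0,0],1],[[0,0,0.02],[0,0,0],1],[[0,0,0.02],[0,0,0],1],[[0,0,0.02],[0,0,0],1],[[0,0,0],[0,0,0],1]])

```text
clock: 10.35
ee_pos: [0.5408, 0.2027, 0.1239]
eef_rot: [0.001, 0.984, -0.176, -0.001]
force: [0.6, 0.1, -2.4]
grip_width: 0.359
```

Call:
jog_arm(steps=[[[0,0,0.01],[0,0,0],1],[[0,0,0.01],[0,0,0],1],[[0,0,0],[0,0,0],1]])

```text
clock: 10.6
ee_pos: [0.5416, 0.2027, 0.119]
eef_rot: [0.0, 0.984, -0.176, 0.0]
force: [0.1, -0.5, -1.7]
grip_width: 0.358
```

Call:
jog_arm(steps=[[[0.003,-0.001,0.01],[0,0,0],1],[[0,0,0],[0,0,0],1],[[0,0,0],[0,0,0],1]])

```text
clock: 10.85
ee_pos: [0.5426, 0.2024, 0.1165]
eef_rot: [0.0, 0.984, -0.176, 0.0]
force: [-0.5, -2.1, -0.2]
grip_width: 0.359
```

Call:
jog_arm(steps=[[[0,0,0.01],[0,0,0],1],[[0,0,0],[0,0,0],1]])

```text
clock: 11.02
ee_pos: [0.5431, 0.2025, 0.1133]
eef_rot: [0.0, 0.984, -0.176, 0.001]
force: [3.4, -3.8, -2.8]
grip_width: 0.358
```

Call:
jog_arm(steps=[[[0,0,0.01],[0,0,0],1],[[0,0,0],[0,0,0],1]])

```text
clock: 11.18
ee_pos: [0.543, 0.2025, 0.1103]
eef_rot: [0.0, 0.984, -0.176, 0.0]
force: [2.1, -4.1, 0.5]
grip_width: 0.356
```

Call:
jog_arm(steps=[[[0.002,0.002,0],[0,0,0],1],[[0,0,0],[0,0,0],1]])

```text
clock: 11.35
ee_pos: [0.5427, 0.2021, 0.1103]
eef_rot: [0.0, 0.984, -0.176, -0.0]
force: [0.3, -3.3, -2.4]
grip_width: 0.358
```

Call:
jog_arm(steps=[[[0,0,0.007],[0,0,0],1],[[0,0,0],[0,0,0],1]])

```text
clock: 11.52
ee_pos: [0.5429, 0.2023, 0.1084]
eef_rot: [-0.0, 0.984, -0.176, 0.0]
force: [0.4, -3.9, 3.2]
grip_width: 0.357
```

Call:
jog_arm(steps=[[[0,0,0.007],[0,0,0],1],[[0,0,0],[0,0,0],1]])

```text
clock: 11.68
ee_pos: [0.543, 0.2022, 0.1064]
eef_rot: [-0.0, 0.984, -0.176, 0.0]
force: [-0.6, -3.0, 6.0]
grip_width: 0.357
```

Call:
jog_arm(steps=[[[0.0005,0.002,0.005],[0,0,0],1],[[0,0,0],[0,0,0],1]])

```text
clock: 11.85
ee_pos: [0.5429, 0.2018, 0.105]
eef_rot: [-0.0, 0.984, -0.176, 0.0]
force: [0.2, -2.0, 4.1]
grip_width: 0.356
```

Call:
jog_arm(steps=[[[0,0,0.005],[0,0,0],1],[[0,0,0],[0,0,0],1]])

```text
clock: 12.02
ee_pos: [0.5429, 0.2019, 0.1034]
eef_rot: [-0.0, 0.984, -0.176, 0.0]
force: [-0.8, -3.4, 4.7]
grip_width: 0.356
```

Call:
jog_arm(steps=[[[0,0,0.005],[0,0,0],1],[[0,0,0],[0,0,0],1]])

```text
clock: 12.18
ee_pos: [0.5429, 0.2019, 0.102]
eef_rot: [-0.0, 0.984, -0.176, 0.0]
force: [-0.4, -2.5, 6.1]
grip_width: 0.357
```

Call:
jog_arm(steps=[[[0,0,0.005],[0,0,0],1],[[0,0,0],[0,0,0],1]])

```text
clock: 12.35
ee_pos: [0.543, 0.2019, 0.1006]
eef_rot: [-0.0, 0.984, -0.176, 0.0]
force: [-2.3, -3.6, 7.1]
grip_width: 0.361
```

Call:
jog_arm(steps=[[[0,0,0.005],[0,0,0],1],[[0,0,0],[0,0,0],1]])

```text
clock: 12.52
ee_pos: [0.5431, 0.2019, 0.0993]
eef_rot: [-0.0, 0.984, -0.176, 0.0]
force: [-1.4, -3.2, 7.9]
grip_width: 0.358
```

Call:
jog_arm(steps=[[[0,0,0.005],[0,0,0],1],[[0,0,0],[0,0,0],1]])

```text
clock: 12.68
ee_pos: [0.5432, 0.2018, 0.0979]
eef_rot: [-0.0, 0.984, -0.176, 0.0]
force: [-1.3, -2.7, 9.0]
grip_width: 0.358
```

Call:
jog_arm(steps=[[[0,0,0.004],[0,0,0],1],[[0,0,0],[0,0,0],1]])

```text
clock: 12.85
ee_pos: [0.5432, 0.2018, 0.0968]
eef_rot: [-0.0, 0.984, -0.176, 0.0]
force: [-1.0, -2.5, 9.5]
grip_width: 0.362
```

Call:
jog_arm(steps=[[[0,0,0.004],[0,0,0],1],[[0,0,0],[0,0,0],1]])

```text
clock: 13.02
ee_pos: [0.5432, 0.2018, 0.0956]
eef_rot: [-0.0, 0.984, -0.176, 0.0]
force: [-1.0, -3.2, 9.5]
grip_width: 0.357
```

Call:
jog_arm(steps=[[[0,0,0.004],[0,0,0],1],[[0,0,0],[0,0,0],1]])

```text
clock: 13.18
ee_pos: [0.5432, 0.2018, 0.0944]
eef_rot: [-0.0, 0.984, -0.176, 0.0]
force: [-0.8, -3.6, 9.9]
grip_width: 0.357
```

Call:
jog_arm(steps=[[[0,0,0.004],[0,0,0],1],[[0,0,0],[0,0,0],1]])

```text
clock: 13.35
ee_pos: [0.5432, 0.2017, 0.0933]
eef_rot: [-0.0, 0.984, -0.176, 0.0]
force: [-0.8, -4.4, 11.2]
grip_width: 0.356
```

Call:
jog_arm(steps=[[[0,0,0.003],[0,0,0],1],[[0,0,0],[0,0,0],1]])

```text
clock: 13.52
ee_pos: [0.5433, 0.2018, 0.0926]
eef_rot: [-0.0, 0.984, -0.176, 0.0]
force: [-3.4, -3.4, 12.5]
grip_width: 0.36
```

Call:
jog_arm(steps=[[[0,0,0.003],[0,0,0],1],[[0,0,0],[0,0,0],1]])

```text
clock: 13.68
ee_pos: [0.5433, 0.2017, 0.0918]
eef_rot: [-0.0, 0.984, -0.176, 0.0]
force: [-2.4, -4.3, 14.6]
grip_width: 0.362
```

Call:
jog_arm(steps=[[[0,0,0.003],[0,0,0],1],[[0,0,0],[0,0,0],1]])

```text
clock: 13.85
ee_pos: [0.5433, 0.2017, 0.0911]
eef_rot: [-0.0, 0.984, -0.176, 0.0]
force: [-3.5, -3.1, 16.5]
grip_width: 0.358
```

Call:
jog_arm(steps=[[[0,0,0.003],[0,0,0],1],[[0,0,0],[0,0,0],1]])

```text
clock: 14.02
ee_pos: [0.5433, 0.2017, 0.0904]
eef_rot: [-0.001, 0.984, -0.176, 0.0]
force: [-4.3, -4.8, 18.1]
grip_width: 0.357
```

The force slope is now about 2.5 N/mm, which is the pad's own stiffness, and TCP minus the estimated block top is about 32.7 mm against the expected 33.1 mm. The shoulder appears landed. I check by eye before releasing.

```bash
cat > v.py <<'E'
from h import *; import sys
out=[]
for n in('scene','side'):
    c=cam(n); i=env.read_camera(n)[:,:,::-1]; cv2.imwrite(f'pics/{n}{sys.argv[1]}.png',i)
    u,v=proj(c,[.543,.203,.075]).astype(int); out.append(cv2.resize(i[v-30:v+30,u-30:u+30],(390,390),interpolation=2))
cv2.imwrite(f'pics/crop{sys.argv[1]}.png',np.hstack(out)); print({k:env.read_state()[k] for k in('clock','ee_pos','force')})
E
python3 v.py 8
```

```text
{'clock': 14.1167, 'ee_pos': array([0.543247  , 0.20173062, 0.09050884]), 'force': array([-4.25994241, -4.64796598, 18.82270527])}
```

View pics/crop8.png

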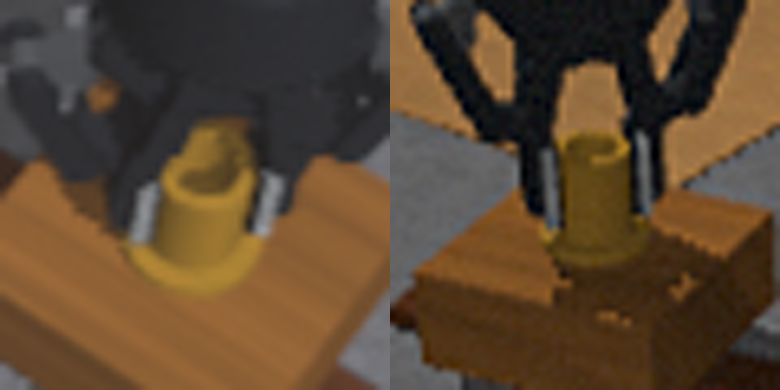

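The shoulder sits flush on the wood in both views. I relieve most of the push while keeping it positive, then let go.

Call:
jog_arm(steps=[[[0,0,0],[0,0,0],1],[[0,0,0],[0,0,0],1],[[0,0,-0.005],[0,0,0],1],[[0,0,-0.005],[0,0,0],1],[[0,0,-0.004],[0,0,0],1],[[0,0,0],[0,0,0],1]])

```text
clock: 14.62
ee_pos: [0.5432, 0.2017, 0.094]
eef_rot: [-0.0, 0.984, -0.176, 0.0]
force: [-0.4, -3.5, 8.3]
grip_width: 0.356
```

Call:
jog_arm(steps=[[[0,0,-0.005],[0,0,0],1],[[0,0,0],[0,0,0],1]])

```text
clock: 14.78
ee_pos: [0.5432, 0.2017, 0.0952]
eef_rot: [-0.0, 0.984, -0.176, 0.0]
force: [-0.3, -3.4, 5.0]
grip_width: 0.355
```

Call:
jog_arm(steps=[[[0,0,0],[0,0,0],0.1],[[0,0,0],[0,0,0],-0.3],[[0,0,0],[0,0,0],-0.7],[[0,0,0],[0,0,0],-1],[[0,0,0],[0,0,0],-1],[[0,0,0],[0,0,0],-1],[[0,0,0],[0,0,0],-1],[[0,0,0],[0,0,0],-1]])

```text
clock: 15.45
ee_pos: [0.5428, 0.2017, 0.0946]
eef_rot: [-0.0, 0.984, -0.176, -0.0]
force: [0.2, -0.4, -1.1]
grip_width: 1.001
```

Call:
jog_arm(steps=[[[0,0,-0.03],[0,0,0],-1],[[0,0,-0.06],[0,0,0],-1],[[0,0,-0.08],[0,0,0],-1],[[0,0,-0.1],[0,0,0],-1],[[0,0,-0.1],[0,0,0],-1],[[0,0,-0.1],[0,0,0],-1],[[0,0,-0.06],[0,0,0],-1],[[0,0,0],[0,0,0],-1]])

```text
clock: 16.12
ee_pos: [0.5452, 0.2021, 0.2587]
eef_rot: [-0.002, 0.984, -0.176, 0.003]
force: [1.0, 0.3, 1.1]
grip_width: 1.0
```

```bash
python3 v.py 9; python3 - <<'E'
from h import *
s=env.read_state(); c=cam('wrist',s); im=env.read_camera('wrist')[:,:,::-1]; cv2.imwrite('pics/w9.png',im)
for n in ('scene','side','wrist'):
    i=im if n=='wrist' else cv2.imread(f'pics/{n}9.png'); cc=cam(n,s)
    u,v=proj(cc,[.543,.203,.085]).astype(int)
    h=cv2.cvtColor(i,cv2.COLOR_BGR2HSV); m=cv2.inRange(h,(19,150,30),(28,255,255)); m[:v-40]=0;m[v+40:]=0;m[:,:u-40]=0;m[:,u+40:]=0
    b=max(blobs(m,10),key=cv2.contourArea); print(n,cv2.boundingRect(b))
    for q in ([.5432,.2036,.107],[.5432,.2036,.069]): print(proj(cc,q).round(1))
for n in('scene','side'):
    d=cv2.absdiff(cv2.imread(f'pics/{n}0.png'),cv2.imread(f'pics/{n}9.png')).max(2)
    boxes=dict(scene=dict(cup=(200,180,242,232),jar=(276,160,304,196),stop=(228,85,252,108)),side=dict(cup=(266,155,300,205),jar=(216,196,246,236),stop=(314,264,346,302)))[n]
    for k,(a,b_,e,f) in boxes.items(): print(n,k,int((d[b_:f,a:e]>40).sum()))
E
```

```text
{'clock': 16.2167, 'ee_pos': array([0.54295864, 0.20173779, 0.25444839]), 'force': array([-0.48010724, -0.2793919 ,  0.25377591])}
scene (310, 235, 21, 27)
[323.1 240.9]
[321.1 250.5]
side (186, 146, 17, 21)
[192.7 148. ]
[193.6 160.6]Traceback (most recent call last):
  File "<stdin>", line 7, in <module>
ValueError: max() iterable argument is empty
```

View pics/crop9.png

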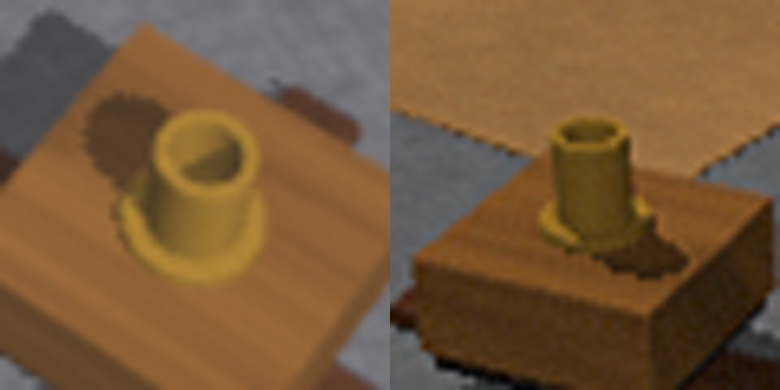

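```bash
python3 - <<'E'
from h import *
t=np.linspace(0,2*np.pi,90)
for n in('scene','side'):
    i0,i=cv2.imread(f'pics/{n}0.png'),cv2.imread(f'pics/{n}9.png'); c=cam(n)
    h=cv2.cvtColor(i,cv2.COLOR_BGR2HSV)
    u,v=proj(c,[.543,.203,.085]).astype(int); m=cv2.inRange(h,(19,150,30),(28,255,255)); m[:v-40]=0;m[v+40:]=0;m[:,:u-40]=0;m[:,u+40:]=0
    b=cv2.boundingRect(max(blobs(m,10),key=cv2.contourArea))
    for g in(0,.003): 
        Q=np.array([proj(c,[.5432+r*np.cos(a),.2036+r*np.sin(a),z+g]) for r,z in((.023,.064),(.023,.069),(.016,.107)) for a in t])
        print(n,'seen rows',b[1],b[1]+b[3],'cols',b[0],b[0]+b[2],'gap',g,'expect',Q.min(0).round(1),Q.max(0).round(1))
    d=cv2.absdiff(i0,i).max(2)
    for k,(a,b_,e,f) in dict(scene=dict(cup=(200,180,242,232),jar=(276,160,304,196),stop=(228,85,252,106)),side=dict(cup=(266,155,300,205),jar=(216,196,246,236),stop=(318,266,346,302)))[n].items(): print(n,k,int((d[b_:f,a:e]>40).sum()))
E
```

```text
scene seen rows 235 262 cols 310 331 gap 0 expect [309.7 234.1] [332.3 261.6]
scene seen rows 235 262 cols 310 331 gap 0.003 expect [309.9 233.3] [332.4 260.8]
scene cup 4
scene jar 521
scene stop 99
side seen rows 146 167 cols 186 203 gap 0 expect [185.  145.3] [202.2 166.3]
side seen rows 146 167 cols 186 203 gap 0.003 expect [184.9 144.3] [202.2 165.4]
side cup 0
side jar 95
side stop 302
```

Outlines match a zero gap in both views. The pixel changes around the jar and stopper need a look, since they may only be the arm's shadow.

```bash
python3 - <<'E'
from h import *
f=lambda n,x,y,w,h:np.hstack([cv2.resize(cv2.imread(f'pics/{n}{k}.png')[y:y+h,x:x+w],(390,290),interpolation=2) for k in(0,9)])
cv2.imwrite('pics/cmp.png',np.vstack([f('scene',190,75,160,120),f('side',200,180,180,135)]))
E
```

```text
(no output)
```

View pics/cmp.png

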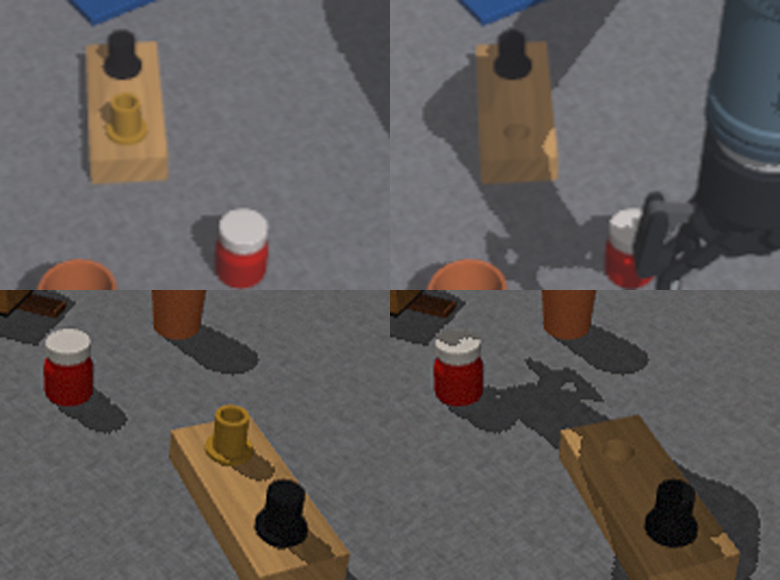

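The changes are only shadow and the arm in front of the jar; the stopper, cup and jar are where they began. Handing in.

```bash
python3 -c "
from plant import env
print(env.hand_in(), env.read_state()['clock'])"
```

```text
the job is handed in; nothing more can be done
the job is handed in; nothing more can be done
```

The brass socket is in the easel foot with its shoulder on the wood, released, and the job is handed in. The last clock reading I took before that was 16.2 s of the 45 s. No verdict is reported.

- **Pressing in:** The spigot slid in at about 5–12 N. The force then rose at about 2.5 N/mm, which is the rubber pad giving, so the shoulder had landed. The highest reading was about 19 N (about 20 N with the socket's weight added). I eased off before opening the jaws and backed the arm clear.
- **Last checks, passed:** The socket's outline fits a shoulder gap of 0 better than 3 mm in both fixed views, to about 1 px, and it stands upright. The stopper, cup and jar look unmoved in the before and after pictures; the pixel differences there were the arm and its shadow.
- **Limits and one failed check:** One pixel is about 2 mm in these views, so a gap under 1.5 mm rests on the force and depth readings. The final wrist-camera check of the socket found no brass pixels, and I didn't repeat it.

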